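# Clip a board in the inspection holder and find the pull-on lamp knob

### The arm

A 6-joint arm with a two-finger parallel gripper is mounted at the origin on the work surface. World frame = base frame: x ahead of the robot, y to its left, z up, the work surface at z = 0. Lengths are in m, angles in rad, forces in N, time in s.
With the tool pointing down it reaches from about 0.225 to 0.875 m from the base axis. Payload 3.4 kg.
Tool frame: the origin (TCP) lies between the finger pads; the fingertips stand 25 mm ahead of it and the grasp point (between the pads) lies 6 mm ahead of it (manip.tips_ahead is the distance from the TCP to the fingertips, in m); z points along the fingers, x is the direction in which the jaws open and shut, and the axes are right-handed (so a half turn about z gives the same grasp; the last joint's range is limited). The gripper opens to 85 mm and grips with 20 to 120 N. Pads are 22 mm wide; open, the fingers measure 114 mm over their backs; the gripper's body (76 mm by 85 mm) begins 54 mm behind the grasp point. The pads swing forward as they close: fully open they stand 13 mm farther back than shut.
Start: joints at [-1.236, 0.276, 1.505, -0, 1.361, -0.121], TCP at [0.253, -0.516, 0.234] pointing down, gripper open.
Joint ranges: [-2.89, 2.89], [-0.75, 2.08], [0.22, 2.7], [-1.18, 4.32], [0.11, 2.71], [-2.7, 2.7]. Speed limits (rad/s): [2.57, 2.57, 3.14, 3.14, 3.14, 3.14].

### API

Orientations are given as a unit quaternion [w, x, y, z].
In Python, from rig import manip gives the robot as it stands. The module is installed in compiled form; this text tells all that it offers.
- The arm moves only by the tool send_rows, never from a script. Its argument "plan" is a list of rows, each an object with "linear": the shift along the tool's x, y, z in m, a list of three; "delta_rot": the turn, a rotation vector about the tool's x, y, z in degrees, a list of three; "fingers": the finger opening in m, from 0 to 0.0854. A call has 1 to 12 rows; each row shifts and turns the pose as measured when the row begins, along the tool's axes as they then stand; what a row does not reach is not made up. A row lasts 1/12 s, in which the tool goes at most 41.7 mm and 7.16 degrees, less where a joint would pass 70% of its speed; a pose out of reach is approached as far as the arm can. A call with a gripper value outside its range is refused whole. The fingers move at their own pace and stop on an object; "force" is the grip in N (left out, the last holds). Time passes only in rows, so rows that do not move let the fingers close. It gives the time, the measured TCP pose, the force and the opening at its end, in the units of the state.
- manip.get_state(): the state, without advancing time (a new reading comes with each control period).
- manip.get_image(name): name is "side" or "top" or "wrist"; returns the picture (480x640x3 uint8, red, green, blue); there is no depth.
- manip.camera_info(name): a dict with "K" (3x3 intrinsics, pixels), "rvec" (rotation vector, rad) and "tvec" (3), from world to camera coordinates, as OpenCV has them. Camera axes: x right, y down, z forward; pixel columns grow to the right and rows downward; lengths in m; the calibration is good to about 2 mm. A picture is of the moment at which its call begins: read the wrist's pose just before it. camera_info takes no time and is no camera call; for the wrist camera it gives the pose at the moment of the call.
- manip.sign_off(): hands the job in, once; it reports no verdict.
Trained networks look in the newest picture that a camera, given by its name, has taken for a name from the list of things; names that differ only in an ending like _2 or _b are one class to them, and where a whole thing is asked for, a point or a joint stands for the part that bears it (a point fixed in the world has none). Each returns a list of dicts, best first, with "p" (0 to 1); they miss things now and then, are a little off and sometimes report something else, mostly with a low value. They report only what shows in the picture. A call takes as long as a camera call.
- manip.find_in(thing, camera): "extent" ([left, top, right, bottom] in pixels, round what is visible of it).
- manip.masks_of(thing, camera): "pixels" (480x640 bool, what is visible of it) and "extent" ([left, top, right, bottom] in pixels, round what is visible of it).
The state is a dict: "clock": time; "qpos": joint angles; "qd": joint speeds; "effort": joint torques, N m; "position": TCP position; "ee_rot": TCP orientation; "contact_force": force on the tool from outside, world axes, zero at the start; "moment": the same for the moment, N m; "width": finger opening in m.
Only numpy, scipy, OpenCV 4.12 (cv2) and the standard library are available. Lean on these libraries where they do the work, as an engineer would, in place of code of your own. Each camera call takes 0.05 s, during which the arm holds its last target. There are 200 camera calls.

### The job

Get the circuit board ready for inspection: set it flat in the aluminium holder, drawing back the sprung curved arm so that the board ends up flush against the low fixed edge, about midway along it, with the arm pressing on it, and let go. Then switch the lamp on at the grey control box: one of its three identical knobs is a pull switch, the other two are dials that only turn, so tug them until one comes, draw it right out to its stop for a moment, then let it spring back in and rest. Do not shove the loose things on the bench about.

Things in the scene. Friction and masses are not known exactly. Their poses are not given: they have to be found in the camera images.
- board_grip (a point): Centre of the dark transformer block on the loose circuit board. Board: flat grey carrier 60 mm (own x) by 90 mm (y), 8 mm thick; the block on its middle is 40 (x) by 26 (y) by 44 mm tall, 8 to 52 mm above the underside; this point is 30 mm above it. 0.15 to 0.3 kg. z up; a half turn looks the same. Gripped across the 26 mm (closing along y), the fingers stay clear of the holder's arm.
- holder: Aluminium board holder fixed to the bench: base plate 140 mm (x) by 220 mm (y), 8 mm thick; origin on its underside, 15 mm in +x from the seat point; x points from the low fixed edge to the sprung arm. A white light bar stands across the plate at x = 61 to 75 mm, its top 55 mm above the bench.
- seat (a point): Point on the holder plate's top face where the middle of the seated board's underside belongs: its 90 mm side flush against the fixed edge, its own x along this x (either way round). Axes as the holder. The fixed edge is a steel bar 6 mm high, 100 mm long (y), 12 mm wide, stop face at x = -30 mm, centred on y = 0.
- clip_nose (a point): Axis of the black round nose (12 mm diameter, 2 to 26 mm above the plate; this point 14 mm above it) on the free end of the sprung curved steel arm. At rest at about x = 24, y = 0 mm in the seat frame: 12 mm inside the seated board's space. The board's edge, held higher than the fixed edge, can push it back along x (about 3 N at first, 6 N 15 mm past seated) before being lowered.
- clip (a joint): Angle of the sprung arm, rad: 0 at rest, grows as it is pushed back; about 0.14 with the board seated (pressing with 4 N), stops at 0.55. Springs back by itself.
- box: Grey lamp control box fixed to the bench, 160 mm (x) by 220 mm (y), 109 mm high at the back; origin at the centre of its underside, front towards its -x. The panel slopes: the knobs' axes point out along (-0.5, 0, 0.866) in its frame, 30 degrees off vertical. A carrying handle, a 12 mm bar along y, crosses 145 mm straight above the knobs' feet: take the knobs with the tool tilted along their axes.
- knob_left (a point): Centre of the left (+y) knob's place on the box: on the knob's axis, 22 mm out from the panel. The knobs are black cylinders of 24 mm diameter, 10 to 34 mm out from the panel, 72 mm apart along y. Frame as the box's (not tilted). Which of the three is the pull switch differs each time and does not show. This point is fixed to the box and does not move with the knob.
- knob_middle (a point): The same for the middle knob.
- knob_right (a point): The same for the right (-y) knob.
- pull (a joint): Travel of the pull switch's knob, whichever it is, m: 0 in (at rest), grows as it comes out, to a stop at 12 mm. A spring draws it in: 2 N at the start, 5.6 N at the stop. Held out at its stop for a moment (half a second is plenty) it switches the lamp on; let go, it springs back in by itself. The other two knobs do not come out at all, however hard they are pulled.
- meter: Bystander: orange and black multimeter, 160 by 85 by 36 mm, origin under its centre.
- driver: Bystander: screwdriver lying on the mat.
- tray: Bystander: orange bit tray, 80 by 110 by 24 mm, origin under its centre.
- tape: Bystander: roll of black tape, 60 mm across, 18 mm high.
- jar: Bystander: small glass jar, 44 mm across, 60 mm high.
- power_driver: Bystander: green powered screwdriver lying on its side, about 190 mm long, 44 mm high.

How it is judged:
By the outcome, as a careful person would: the job done as asked, in the order asked, and still so for the second after the job is handed in, with the robot touching nothing.
It also fails if it takes over 72 s, if anything falls off the work surface, if the arm or the gripper's body presses on something with over 40 N, if the wrist force passes 120 N, or if a joint passes its speed limit or range.

## Working session

There is one attempt and no reset: what is moved stays moved. The work goes in short steps, Python scripts to look and compute and a tool call to move; the robot and the scene stay as the last step left them, time stands still between calls to the robot, and variables do not carry over. Pictures are saved under pics/ and viewed, about 8 in all and at most 12, crops included, and the job is handed in when it is done.

Besides the shell and the picture viewer there is one more tool, called after "Emit:" by a JSON object that holds its "method" and its "body", one argument or row to a line. send_rows: Moves the arm, as the interface text tells. Its arguments: {"type":"object","properties":{"plan":{"type":"array","items":{"type":"object","properties":{"linear":{"type":"array","items":{"type":"number"}},"delta_rot":{"type":"array","items":{"type":"number"}},"fingers":{"type":"number"}}}},"force":{"type":"number"}},"required":["plan"]}

```bash
mkdir -p pics
python3 - <<'E'
from rig import manip
import cv2,numpy as np
print(manip.get_state())
a=[]
for c in("top","side"):
    im=manip.get_image(c);cv2.imwrite(f"pics/{c}0.png",im[:,:,::-1])
    i=manip.camera_info(c);print(c,i)
    for t in("board_grip","holder","clip_nose","box","knob_left"):
        print(t,[(round(d['p'],2),np.round(d['extent']).tolist()) for d in manip.find_in(t,c)[:4]])
E
```

```text
{'clock': 0.0, 'qpos': array([-1.23601653e+00,  2.76595137e-01,  1.50615925e+00, -1.94593747e-05,
        1.36066742e+00, -1.21029648e-01]), 'qd': array([-0.00018415,  0.00118895,  0.00064326, -0.00151091, -0.00142391,
        0.00102802]), 'effort': array([ 2.62682352e-04, -4.16771436e+01, -2.45800924e+01, -2.99022554e-05,
        1.08375467e-02, -2.17140456e-05]), 'position': array([ 0.25290813, -0.51580723,  0.2328292 ]), 'ee_rot': array([-5.66620405e-04,  8.48584622e-01, -5.29058883e-01, -7.17967758e-04]), 'contact_force': array([-0.27516814,  0.06276952, -0.23245955]), 'moment': array([-0.04145455,  0.02378335, -0.00933999]), 'width': 0.08540897694662114}
top {'K': array([[457.40970058,   0.        , 312.51424439],
       [  0.        , 457.40970058, 238.82001826],
       [  0.        ,   0.        ,   1.        ]]), 'rvec': array([ 2.14090241, -2.11994707,  0.19074255]), 'tvec': array([-0.09984171,  0.56192332,  1.04614141])}
board_grip [(0.89, [272.0, 259.0, 316.0, 292.0]), (0.24, [249.0, 202.0, 276.0, 226.0])]
holder [(0.76, [345.0, 214.0, 443.0, 284.0])]
clip_nose [(0.73, [394.0, 230.0, 433.0, 252.0])]
box [(0.65, [97.0, 149.0, 237.0, 261.0])]
knob_left [(0.71, [348.0, 214.0, 438.0, 282.0]), (0.62, [97.0, 150.0, 241.0, 262.0])]
side {'K': array([[481.29415776,   0.        , 319.41610734],
       [  0.        , 481.29415776, 230.98443942],
       [  0.        ,   0.        ,   1.        ]]), 'rvec': array([ 0.36854371, -2.67074455,  1.34007957]), 'tvec': array([0.51772747, 0.19345246, 0.91760531])}
board_grip [(0.96, [337.0, 248.0, 374.0, 289.0]), (0.43, [277.0, 227.0, 292.0, 255.0])]
holder [(0.82, [309.0, 169.0, 384.0, 236.0])]
clip_nose [(0.78, [336.0, 175.0, 349.0, 206.0]), (0.61, [311.0, 169.0, 385.0, 234.0])]
box [(0.88, [182.0, 218.0, 290.0, 415.0])]
knob_left [(0.95, [180.0, 216.0, 286.0, 413.0]), (0.23, [260.0, 268.0, 285.0, 288.0])]
```

View pics/top0.png

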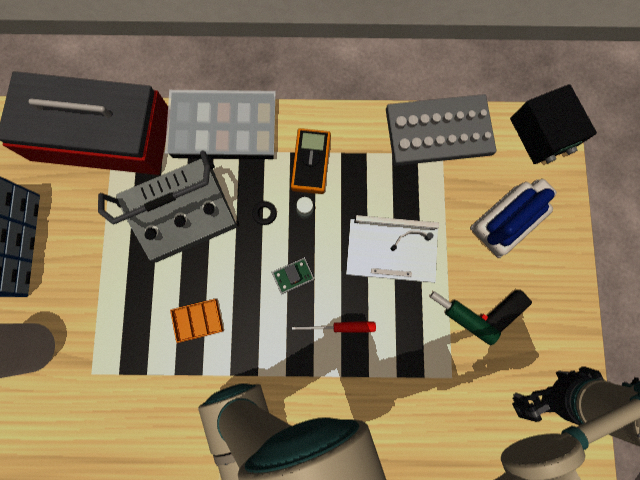

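View pics/side0.png

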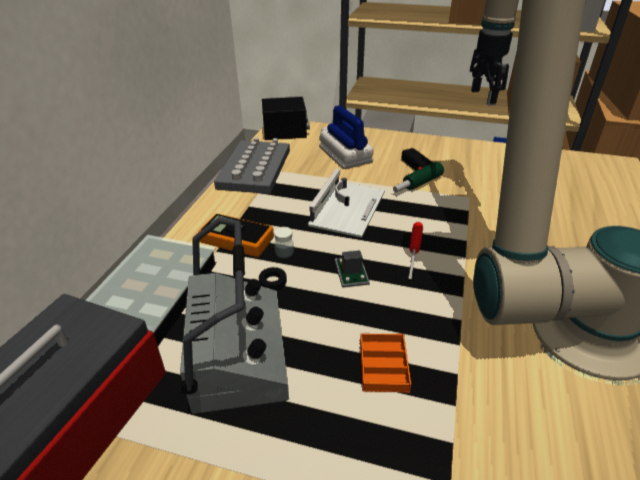

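Top view: box at about (165,205) with its knobs at (151,234), (180,221) and (209,209). The board is at (293,275), and the holder at (393,250) with its fixed edge at the bottom and the arm at the top right. The side view agrees with this. Next I'll crop for corner pixels.

```bash
cat > h.py <<'E'
import numpy as np,cv2
from rig import manip
def ray(cam,uv,info=None):
    i=info or manip.camera_info(cam);R=cv2.Rodrigues(np.array(i['rvec']))[0];t=np.array(i['tvec']).ravel()
    d=R.T@np.linalg.inv(i['K'])@np.array([uv[0],uv[1],1.]);return -R.T@t,d
def onz(cam,uv,z,info=None):
    o,d=ray(cam,uv,info);return o+d*(z-o[2])/d[2]
def proj(cam,P,info=None):
    i=info or manip.camera_info(cam);return cv2.projectPoints(np.array(P,float).reshape(-1,3),np.array(i['rvec']),np.array(i['tvec']),i['K'],None)[0].reshape(-1,2)
def tri(obs):
    A=np.zeros((3,3));b=np.zeros(3)
    for c,uv in obs:
        o,d=ray(c,uv);d=d/np.linalg.norm(d);M=np.eye(3)-np.outer(d,d);A+=M;b+=M@o
    return np.linalg.solve(A,b)
E
python3 - <<'E'
import cv2,numpy as np
im=cv2.imread('pics/top0.png')
a=cv2.resize(im[190:300,255:445],None,fx=4,fy=4,interpolation=cv2.INTER_CUBIC)
cv2.imwrite('pics/c1.png',a)
b=cv2.resize(im[140:270,90:250],None,fx=4.5,fy=4.5,interpolation=cv2.INTER_CUBIC)
cv2.imwrite('pics/c2.png',b)
E
```

```text
(no output)
```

View pics/c1.png

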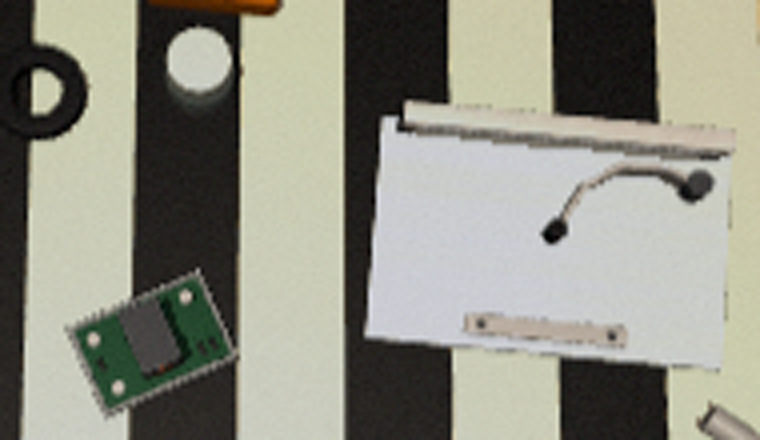

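View pics/c2.png

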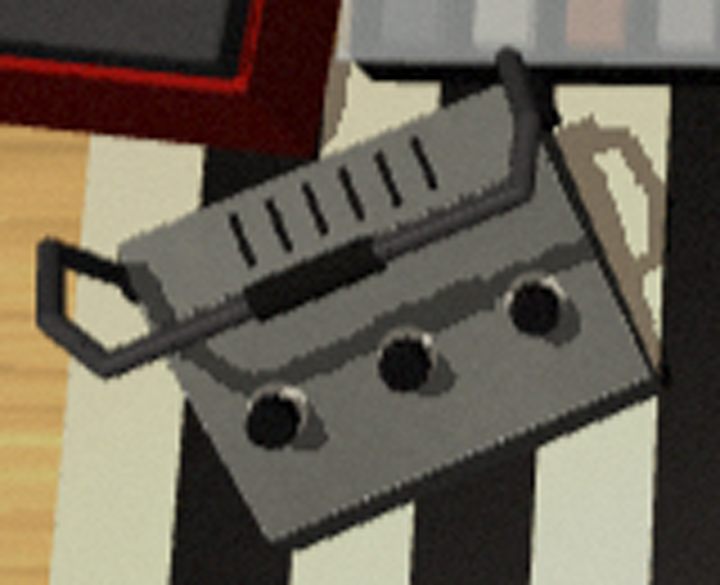

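The crops show the board's corners at about (68,328), (200,272), (235,352) and (110,415), and the nose at (555,231). The fixed bar runs (467,324) to (626,336), and the knob tops are at (278,415), (408,360) and (536,304).

Run:
```python
from h import *
np.set_printoptions(precision=4,suppress=True)
c1=lambda u,v:((u+.5)/4-.5+255,(v+.5)/4-.5+190)
c2=lambda u,v:((u+.5)/4.5-.5+90,(v+.5)/4.5-.5+140)
B=np.array([onz("top",c1(*p),.008) for p in[(68,328),(200,272),(235,352),(110,415)]])
print("board",B.mean(0),B[:,:2].tolist())
e=(B[1]-B[0]+B[2]-B[3]);print("long axis yaw",np.degrees(np.arctan2(e[1],e[0])))
P=np.array([onz("top",c1(*p),.008) for p in[(365,337),(718,369),(383,116),(732,150)]]);print("plate",P)
E=np.array([onz("top",c1(*p),.014) for p in[(467,314),(627,326),(625,346),(467,334)]]);print("edge",E,E.mean(0))
print("nose",onz("top",c1(555,231),.034))
d=E[0]-E[1]+E[3]-E[2];print("holder y dir yaw",np.degrees(np.arctan2(d[1],d[0]))-90)
d=P[0]-P[1];print("plate",np.degrees(np.arctan2(d[1],d[0]))-90)
K=[]
for t,s in[((278,415),(257,348)),((408,360),(255,315)),((536,304),(253,288))]:
    K.append(tri([("top",c2(*t)),("side",s)]))
K=np.array(K);print("knobtops",K);d=K[0]-K[2];y=np.degrees(np.arctan2(d[1],d[0]))-90
print("box yaw",y,np.linalg.norm(d))
F=np.array([onz("top",c2(*p),0.0) for p in[(290,550),(662,388)]]);d=F[0]-F[1]
print(F,np.degrees(np.arctan2(d[1],d[0]))-90,np.linalg.norm(d))
```

```text
board [ 0.4797 -0.0473  0.008 ] [[0.48744287073840825, 0.005281596791015086], [0.52292862781615, -0.07534063510558994], [0.47370533230636286, -0.0974113970918545], [0.4345609636828267, -0.021630530793558797]]
long axis yaw -64.4911446244527
plate [[ 0.4837 -0.1771  0.008 ]
 [ 0.4662 -0.3933  0.008 ]
 [ 0.6227 -0.1889  0.008 ]
 [ 0.6032 -0.4072  0.008 ]]
edge [[ 0.4978 -0.2392  0.014 ]
 [ 0.4914 -0.337   0.014 ]
 [ 0.4792 -0.3354  0.014 ]
 [ 0.4856 -0.239   0.014 ]] [ 0.4885 -0.2876  0.014 ]
nose [ 0.5466 -0.2906  0.034 ]
holder y dir yaw -3.7685514984268025
plate -4.629344140876171
knobtops [[0.5656 0.2763 0.0934]
 [0.595  0.2112 0.095 ]
 [0.6254 0.1474 0.093 ]]
box yaw 24.863942767866504 0.1421186390777099
[[0.5098 0.2982 0.    ]
 [0.603  0.0967 0.    ]] 24.83767325113199 0.22201225061018418
```

```bash
cat >> h.py <<'E'
from scipy.spatial.transform import Rotation as Rn
def rot(zdir,xdir):
    z=np.array(zdir,float);z/=np.linalg.norm(z);x=np.array(xdir,float);x-=z*(x@z);x/=np.linalg.norm(x)
    return Rn.from_matrix(np.c_[x,np.cross(z,x),z])
def cur():
    s=manip.get_state();q=s['ee_rot'];return np.array(s['position']),Rn.from_quat(np.r_[q[1:],q[0]]),s
def go(p,R=None,step=.04,ang=7.):
    """rows from here to pose (straight line, even turn): prints mm and deg rows in tool axes"""
    p0,R0,s=cur();R=R or R0;p=np.array(p,float)
    # pick the half-turn equivalent nearest
    rv=min(((R0.inv()*q).as_rotvec() for q in(R,R*Rn.from_euler('z',180,degrees=True))),key=np.linalg.norm)
    n=int(np.ceil(max(np.linalg.norm(p-p0)/step,np.degrees(np.linalg.norm(rv))/ang,1)))
    print('t',round(s['clock'],2),'pos',p0.round(4),'F',np.round(s['contact_force'],1),'w',round(s['width'],4),'rows',n,'rot/row',np.degrees(rv/n).round(2))
    for k in range(n):
        Rk=R0*Rn.from_rotvec(rv*k/n);l=Rk.inv().apply((p-p0)/n).round(4)
        if k==0 or np.linalg.norm(rv)>.02: print(l.tolist())
E
python3 - <<'E'
from h import *
go([.46,-.06,.20])
print(manip.camera_info("wrist"))
E
```

```text
t 0.6 pos [ 0.2531 -0.5163  0.2338] F [-0.1  0.2 -0. ] w 0.0856 rows 13 rot/row [0. 0. 0.]
[-0.0245, -0.0297, 0.0026]
{'K': array([[395.63358535,   0.        , 330.32587108],
       [  0.        , 395.63358535, 235.94501184],
       [  0.        ,   0.        ,   1.        ]]), 'rvec': array([-2.4348665 ,  1.51860285,  0.23759623]), 'tvec': array([-0.57604215, -0.03962838,  0.38021558])}
```

Emit:
{"method": "send_rows", "body": {
  "plan": [
    {"linear": [-0.0245, -0.0297, 0.0026]},
    {"linear": [-0.0245, -0.0297, 0.0026]},
    {"linear": [-0.0245, -0.0297, 0.0026]},
    {"linear": [-0.0245, -0.0297, 0.0026]},
    {"linear": [-0.0245, -0.0297, 0.0026]},
    {"linear": [-0.0245, -0.0297, 0.0026]},
    {"linear": [-0.0245, -0.0297, 0.0026]},
    {"linear": [-0.0245, -0.0297, 0.0026]},
    {"linear": [-0.0245, -0.0297, 0.0026]},
    {"linear": [-0.0245, -0.0297, 0.0026]},
    {"linear": [-0.0245, -0.0297, 0.0026]},
    {"linear": [-0.0245, -0.0297, 0.0026]}
  ]
}}

```text
$.plan[0]: bad value
```

Run:
```python
from h import *
go([.46,-.06,.20])
i=manip.camera_info("wrist");R=cv2.Rodrigues(i['rvec'])[0];print(-R.T@i['tvec'],R[2])
im=manip.get_image("wrist");cv2.imwrite("pics/w1.png",im[:,:,::-1])
print(proj("wrist",[[.48,-.047,.008]],i))
```

```text
t 0.6 pos [ 0.2531 -0.5163  0.2338] F [-0.1  0.2 -0. ] w 0.0856 rows 13 rot/row [0. 0. 0.]
[-0.0245, -0.0297, 0.0026]
[ 0.32358443 -0.48314368  0.37393067] [-0.27384485 -0.13359708 -0.9524499 ]
[[-185.69385185 -448.48988235]]
```

View pics/w1.png

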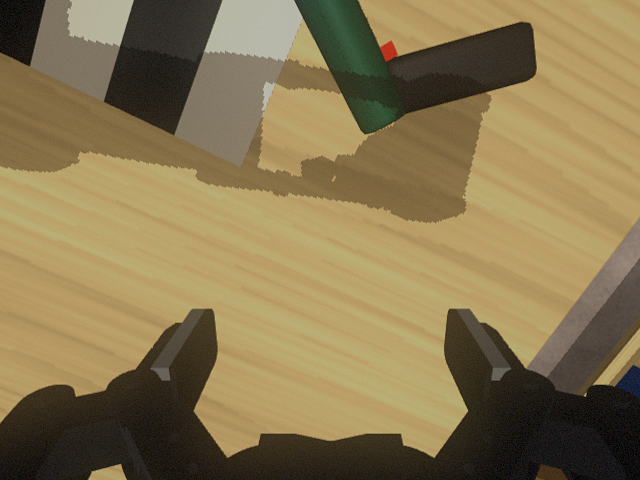

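The move was refused because rows need every field, so that picture only shows the start pose, with the power driver at top centre. Resending with all fields filled in.

Emit:
{"method": "send_rows", "body": {
  "plan": [
    {"linear": [-0.0245, -0.0297, 0.0026], "delta_rot": [0, 0, 0], "fingers": 0.085},
    {"linear": [-0.0245, -0.0297, 0.0026], "delta_rot": [0, 0, 0], "fingers": 0.085},
    {"linear": [-0.0245, -0.0297, 0.0026], "delta_rot": [0, 0, 0], "fingers": 0.085},
    {"linear": [-0.0245, -0.0297, 0.0026], "delta_rot": [0, 0, 0], "fingers": 0.085},
    {"linear": [-0.0245, -0.0297, 0.0026], "delta_rot": [0, 0, 0], "fingers": 0.085},
    {"linear": [-0.0245, -0.0297, 0.0026], "delta_rot": [0, 0, 0], "fingers": 0.085},
    {"linear": [-0.0245, -0.0297, 0.0026], "delta_rot": [0, 0, 0], "fingers": 0.085},
    {"linear": [-0.0245, -0.0297, 0.0026], "delta_rot": [0, 0, 0], "fingers": 0.085},
    {"linear": [-0.0245, -0.0297, 0.0026], "delta_rot": [0, 0, 0], "fingers": 0.085},
    {"linear": [-0.0245, -0.0297, 0.0026], "delta_rot": [0, 0, 0], "fingers": 0.085},
    {"linear": [-0.0245, -0.0297, 0.0026], "delta_rot": [0, 0, 0], "fingers": 0.085},
    {"linear": [-0.0245, -0.0297, 0.0026], "delta_rot": [0, 0, 0], "fingers": 0.085}
  ]
}}

```text
clock: 1.65
position: [0.4508, -0.0891, 0.1999]
ee_rot: [0.003, 0.844, -0.536, 0.006]
contact_force: [1.3, -0.3, 0.0]
width: 0.0853
```

Run:
```python
from h import *
go([.46,-.06,.20])
i=manip.camera_info("wrist")
print(proj("wrist",[[.48,-.047,.008]],i))
im=manip.get_image("wrist");cv2.imwrite("pics/w2.png",im[:,:,::-1])
```

```text
t 1.65 pos [ 0.4508 -0.0891  0.1999] F [ 1.3 -0.3  0. ] w 0.0853 rows 1 rot/row [0. 0. 0.]
[-0.0224, -0.0207, -0.0003]
[[294.8953754  152.30949221]]
```

View pics/w2.png

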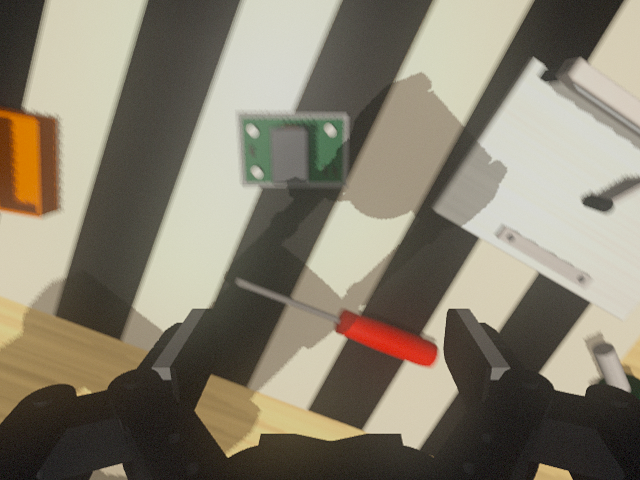

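The wrist view shows the board corners at (238,113), (348,112), (348,187) and (242,186). The fixed bar runs from about (500,230) to (590,281).

Run:
```python
from h import *
np.set_printoptions(precision=4,suppress=True)
B=np.array([onz("wrist",p,.008) for p in[(238,113),(348,112),(348,187),(242,186)]])
e=(B[1]-B[0]+B[2]-B[3]);f=B[0]-B[3]+B[1]-B[2]
print("board",B.mean(0),np.degrees(np.arctan2(e[1],e[0])),np.degrees(np.arctan2(f[1],f[0]))-90,np.linalg.norm(e)/2,np.linalg.norm(f)/2)
E=np.array([onz("wrist",p,.014) for p in[(503,226),(593,277),(586,285),(497,235)]]);e=E[0]-E[1]+E[3]-E[2]
print(E.mean(0),np.degrees(np.arctan2(e[1],e[0]))-90)
b=B.mean(0);y=np.radians(-64)
go([.4795,-.048,.10],rot([0,0,-1],[np.cos(y),np.sin(y),0]))
```

```text
board [ 0.4839 -0.0369  0.008 ] -64.65105485464457 -64.54810503062598 0.08885865452651226 0.05977583269895739
[ 0.4958 -0.2743  0.014 ] -3.2999704532229828
t 1.7 pos [ 0.4533 -0.0819  0.1995] F [ 2.3  5.  -0.4] w 0.0851 rows 3 rot/row [-0.12 -0.13 -0.19]
[-0.0067, -0.0125, 0.0332]
```

Emit:
{"method": "send_rows", "body": {
  "plan": [
    {"linear": [0, -0.004, 0.035], "delta_rot": [0, 0, 0], "fingers": 0.085},
    {"linear": [0, 0, 0.035], "delta_rot": [0, 0, 0], "fingers": 0.085},
    {"linear": [0, 0, 0], "delta_rot": [0, 0, 0], "fingers": 0.085},
    {"linear": [0, 0, 0], "delta_rot": [0, 0, 0], "fingers": 0.085}
  ]
}}

```text
clock: 2.03
position: [0.462, -0.0754, 0.1305]
ee_rot: [-0.002, 0.849, -0.529, 0.008]
contact_force: [0.3, -1.5, 1.2]
width: 0.0852
```

Run:
```python
from h import *
np.set_printoptions(precision=4,suppress=True)
p,R,s=cur();i=manip.camera_info("wrist");print(p,s['qd'].round(3),R.as_matrix())
im=manip.get_image("wrist");cv2.imwrite("pics/w3.png",im[:,:,::-1])
i2=manip.camera_info("wrist");print(i['tvec'],i2['tvec'])
m=manip.masks_of("board_grip","wrist")[0];print(m['p'],m['extent'])
c=max(cv2.findContours(m['pixels'].astype(np.uint8),0,1)[0],key=cv2.contourArea)
q=cv2.approxPolyDP(c,8,True).reshape(-1,2);print(q.tolist())
np.savez('w3.npz',K=i['K'],rvec=i['rvec'],tvec=i['tvec'])
```

```text
[ 0.462  -0.0754  0.1305] [ 0.005  0.032  0.043 -0.006 -0.003 -0.003] [[ 0.4407 -0.8975  0.0167]
 [-0.8976 -0.4409 -0.0048]
 [ 0.0117 -0.0128 -0.9998]]
[-0.2738  0.3591  0.3907] [-0.2733  0.3585  0.391 ]
0.81 [235.4, 139.6, 373.0, 234.5]
[[234, 142], [238, 230], [365, 231], [368, 145]]
```

View pics/w3.png

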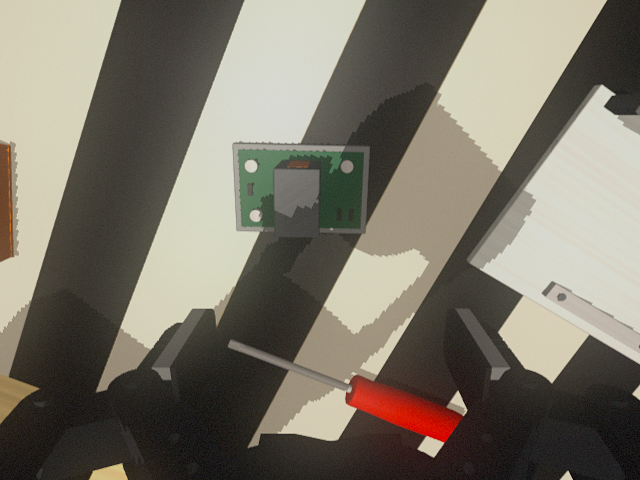

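Settled view: board corners at (234,143), (369,147), (366,234) and (237,231), with nothing near the finger places.

Run:
```python
from h import *
np.set_printoptions(precision=4,suppress=True)
i=dict(np.load('w3.npz'))
B=np.array([onz("wrist",p,.008,i) for p in[(234,143),(369,147),(366,234),(237,231)]])
e=(B[1]-B[0]+B[2]-B[3]);f=B[0]-B[3]+B[1]-B[2];y=np.arctan2(e[1],e[0])
print("board",B.mean(0),np.degrees(y),np.degrees(np.arctan2(f[1],f[0]))-90,np.linalg.norm(e)/2,np.linalg.norm(f)/2)
b=B.mean(0);b=(b+[.4797,-.0473,0])/2 if 0 else b
go([b[0],b[1],.10],rot([0,0,-1],[np.cos(y),np.sin(y),0]))
```

```text
board [ 0.4795 -0.0482  0.008 ] -65.51064127216455 -65.09593664004035 0.08863096328373954 0.05938283596679687
t 2.13 pos [ 0.4621 -0.0761  0.1313] F [-0.8  1.  -0.5] w 0.0852 rows 2 rot/row [-0.39 -0.36  0.8 ]
[-0.0089, -0.0137, 0.0157]
[-0.009, -0.0137, 0.0157]
```

Emit:
{"method": "send_rows", "body": {
  "plan": [
    {"linear": [-0.009, -0.014, 0.016], "delta_rot": [-0.4, -0.4, 0.8], "fingers": 0.085},
    {"linear": [-0.009, -0.014, 0.016], "delta_rot": [-0.4, -0.4, 0.8], "fingers": 0.085},
    {"linear": [0, 0, 0], "delta_rot": [0, 0, 0], "fingers": 0.085},
    {"linear": [0, 0, 0], "delta_rot": [0, 0, 0], "fingers": 0.085}
  ]
}}

```text
clock: 2.47
position: [0.4853, -0.0519, 0.1063]
ee_rot: [-0.002, 0.839, -0.544, 0.006]
contact_force: [-0.3, -0.3, -0.6]
width: 0.0851
```

Run:
```python
from h import *
y=np.radians(-65.1);R=rot([0,0,-1],[np.cos(y),np.sin(y),0])
go([.4796,-.048,.038],R)
```

```text
t 2.47 pos [ 0.4853 -0.0519  0.1063] F [-0.3 -0.3 -0.6] w 0.0851 rows 2 rot/row [-0.27 -0.23 -0.39]
[-0.0032, 0.0021, 0.0341]
```

Emit:
{"method": "send_rows", "body": {
  "plan": [
    {"linear": [-0.006, 0.004, 0.02], "delta_rot": [-0.4, -0.4, -0.6], "fingers": 0.085},
    {"linear": [0, 0, 0.024], "delta_rot": [0, 0, 0], "fingers": 0.085},
    {"linear": [0, 0, 0], "delta_rot": [0, 0, 0], "fingers": 0.085}
  ]
}}

```text
clock: 2.72
position: [0.4836, -0.0519, 0.0675]
ee_rot: [-0.002, 0.842, -0.54, 0.007]
contact_force: [-0.2, -0.1, -0.7]
width: 0.0851
```

Run:
```python
from h import *
y=np.radians(-65.1);R=rot([0,0,-1],[np.cos(y),np.sin(y),0])
go([.4796,-.048,.038],R)
```

```text
t 2.72 pos [ 0.4836 -0.0519  0.0675] F [-0.2 -0.1 -0.7] w 0.0851 rows 1 rot/row [-0.66 -0.58 -0.21]
[-0.0055, 0.0023, 0.0294]
```

Emit:
{"method": "send_rows", "body": {
  "plan": [
    {"linear": [-0.005, 0.002, 0.01], "delta_rot": [-0.7, -0.6, -0.2], "fingers": 0.085},
    {"linear": [0, 0, 0.01], "delta_rot": [0, 0, 0], "fingers": 0.085},
    {"linear": [0, 0, 0.009], "delta_rot": [0, 0, 0], "fingers": 0.085},
    {"linear": [0, 0, 0], "delta_rot": [0, 0, 0], "fingers": 0.085},
    {"linear": [0, 0, 0], "delta_rot": [0, 0, 0], "fingers": 0.085}
  ]
}}

```text
clock: 3.13
position: [0.4824, -0.0511, 0.0413]
ee_rot: [-0.001, 0.842, -0.539, 0.003]
contact_force: [-0.3, -0.4, 0.6]
width: 0.0851
```

Run:
```python
from h import *
y=np.radians(-65.1);R=rot([0,0,-1],[np.cos(y),np.sin(y),0])
go([.4796,-.048,.038],R)
```

```text
t 3.13 pos [ 0.4824 -0.0511  0.0413] F [-0.3 -0.4  0.6] w 0.0851 rows 1 rot/row [-0.25 -0.27 -0.12]
[-0.004, 0.0012, 0.0033]
```

Emit:
{"method": "send_rows", "body": {
  "plan": [
    {"linear": [-0.004, 0.001, 0.003], "delta_rot": [-0.3, -0.3, 0], "fingers": 0.085},
    {"linear": [-0.002, 0.001, 0.001], "delta_rot": [-0.1, -0.1, 0], "fingers": 0.085},
    {"linear": [0, 0, 0], "delta_rot": [0, 0, 0], "fingers": 0.04},
    {"linear": [0, 0, 0], "delta_rot": [0, 0, 0], "fingers": 0.015},
    {"linear": [0, 0, 0], "delta_rot": [0, 0, 0], "fingers": 0.015},
    {"linear": [0, 0, 0], "delta_rot": [0, 0, 0], "fingers": 0.015},
    {"linear": [0, 0, 0], "delta_rot": [0, 0, 0], "fingers": 0.015},
    {"linear": [0, 0, 0], "delta_rot": [0, 0, 0], "fingers": 0.015},
    {"linear": [0, 0, 0], "delta_rot": [0, 0, 0], "fingers": 0.015},
    {"linear": [0, 0, 0], "delta_rot": [0, 0, 0], "fingers": 0.015}
  ],
  "force": 50
}}

```text
clock: 3.97
position: [0.4789, -0.0461, 0.0385]
ee_rot: [0.0, 0.843, -0.539, -0.001]
contact_force: [0.5, -0.4, -0.4]
width: 0.0245
```

Run:
```python
from h import *
go([.4796,-.048,.11])
# seat: edge centre from top view; yaw -4.3
y=np.radians(-4.3);x=np.array([np.cos(y),np.sin(y),0]);print("seat",np.array([.4885,-.2876,.008])+.036*x)
```

```text
t 3.97 pos [ 0.4789 -0.0461  0.0385] F [ 0.5 -0.4 -0.4] w 0.0245 rows 2 rot/row [0. 0. 0.]
[0.001, 0.0001, -0.0357]
seat [ 0.52439866 -0.29029923  0.008     ]
```

Emit:
{"method": "send_rows", "body": {
  "plan": [
    {"linear": [0, 0, -0.02], "delta_rot": [0, 0, 0], "fingers": 0.015},
    {"linear": [0, 0, -0.035], "delta_rot": [0, 0, 0], "fingers": 0.015},
    {"linear": [0, 0, -0.03], "delta_rot": [0, 0, 0], "fingers": 0.015},
    {"linear": [0, 0, 0], "delta_rot": [0, 0, 0], "fingers": 0.015}
  ]
}}

```text
clock: 4.3
position: [0.4757, -0.0455, 0.1229]
ee_rot: [0.002, 0.842, -0.539, -0.006]
contact_force: [2.0, 0.2, -1.6]
width: 0.0249
```

```bash
cat >> h.py <<'E'
YH=np.radians(-4.2);HX=np.array([np.cos(YH),np.sin(YH),0]);HY=np.array([-HX[1],HX[0],0]);SEAT=np.array([.5244,-.2903,.008])
RH=rot([0,0,-1],-HY)
def seatp(x,y,z): return SEAT*[1,1,0]+x*HX+y*HY+[0,0,z]
E
python3 - <<'E'
from h import *
go(seatp(-.04,0,.10),RH,step=.032,ang=5)
E
```

```text
t 4.3 pos [ 0.4757 -0.0455  0.1229] F [ 2.   0.2 -1.6] w 0.0249 rows 8 rot/row [0.08 0.04 3.63]
[0.0279, 0.0117, 0.0028]
[0.0286, 0.0099, 0.0028]
[0.0292, 0.008, 0.0028]
[0.0296, 0.0062, 0.0028]
[0.03, 0.0043, 0.0028]
[0.0302, 0.0024, 0.0028]
[0.0303, 0.0005, 0.0028]
[0.0302, -0.0014, 0.0028]
```

Emit:
{"method": "send_rows", "body": {
  "plan": [
    {"linear": [0.028, 0.012, 0.002], "delta_rot": [0.1, 0, 3.6], "fingers": 0.015},
    {"linear": [0.029, 0.01, 0.002], "delta_rot": [0.1, 0, 3.6], "fingers": 0.015},
    {"linear": [0.029, 0.008, 0.002], "delta_rot": [0.1, 0, 3.6], "fingers": 0.015},
    {"linear": [0.03, 0.006, 0.002], "delta_rot": [0.1, 0, 3.6], "fingers": 0.015},
    {"linear": [0.03, 0.004, 0.002], "delta_rot": [0.1, 0, 3.6], "fingers": 0.015},
    {"linear": [0.03, 0.002, 0.002], "delta_rot": [0.1, 0, 3.6], "fingers": 0.015},
    {"linear": [0.03, 0.0, 0.002], "delta_rot": [0.1, 0, 3.6], "fingers": 0.015},
    {"linear": [0.03, -0.001, 0.002], "delta_rot": [0.1, 0, 3.6], "fingers": 0.015},
    {"linear": [0, 0, 0], "delta_rot": [0, 0, 0], "fingers": 0.015},
    {"linear": [0, 0, 0], "delta_rot": [0, 0, 0], "fingers": 0.015}
  ]
}}

```text
clock: 5.13
position: [0.4793, -0.2942, 0.0947]
ee_rot: [0.002, -0.674, 0.739, 0.007]
contact_force: [-1.2, 0.7, -2.7]
width: 0.0248
```

Run:
```python
from h import *
go(seatp(-.04,0,.07),RH,step=.032,ang=5)
im=manip.get_image("wrist");cv2.imwrite("pics/w4.png",im[:,:,::-1])
```

```text
t 5.13 pos [ 0.4793 -0.2942  0.0947] F [-1.2  0.7 -2.7] w 0.0248 rows 1 rot/row [ 0.4   0.75 -1.03]
[-0.007, -0.0048, 0.0248]
```

View pics/w4.png

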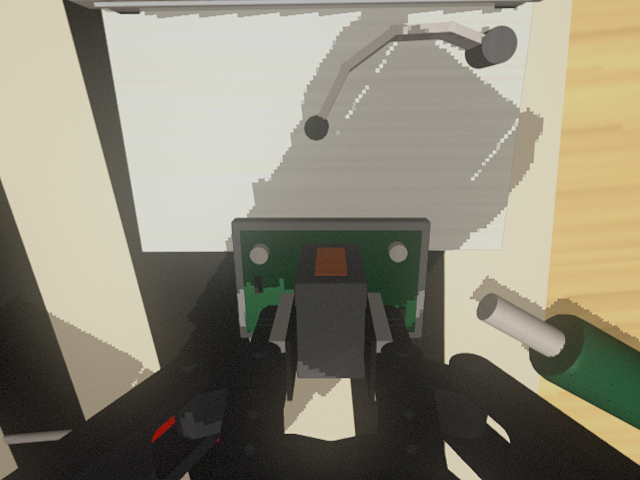

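The board is held level in the fingers with its front edge at row 218 (columns 233–429). The nose is at (316,127) and the power driver tip at (487,305), clear of the path.

Run:
```python
from h import *
np.set_printoptions(precision=4,suppress=True)
p,R,s=cur();z=p[2]-.0385+.008
inH=lambda q:np.array([(q-SEAT)@HX,(q-SEAT)@HY])
print(p,R.as_matrix())
print("tcp",inH(p),"board corners",inH(onz("wrist",(233,219),z)),inH(onz("wrist",(429,219),z)))
print("nose",inH(onz("wrist",(316,127),.034)))
print("plate near corners",inH(onz("wrist",(142,251),.008)),inH(onz("wrist",(503,249),.008)))
go(seatp(-.04,0,.07),RH)
```

```text
[ 0.4794 -0.2945  0.0946] [[-0.0903 -0.9959 -0.0059]
 [-0.9958  0.0902  0.0123]
 [-0.0117  0.007  -0.9999]]
tcp [-0.0446 -0.0075] board corners [-0.0123  0.0349] [-0.0135 -0.0526]
nose [ 0.0254 -0.002 ]
plate near corners [-0.0475  0.1082] [-0.049  -0.1119]
t 5.18 pos [ 0.4794 -0.2945  0.0946] F [-0.3 -0.2 -2.5] w 0.0248 rows 1 rot/row [ 0.39  0.67 -0.98]
[-0.0073, -0.0047, 0.0247]
```

Emit:
{"method": "send_rows", "body": {
  "plan": [
    {"linear": [-0.007, -0.005, 0.012], "delta_rot": [0.4, 0.7, -1.0], "fingers": 0.015},
    {"linear": [0, 0, 0.012], "delta_rot": [0, 0, 0], "fingers": 0.015},
    {"linear": [0, 0, 0.008], "delta_rot": [0, 0, 0], "fingers": 0.015},
    {"linear": [0, 0, 0], "delta_rot": [0, 0, 0], "fingers": 0.015},
    {"linear": [0, 0, 0], "delta_rot": [0, 0, 0], "fingers": 0.015}
  ]
}}

```text
clock: 5.6
position: [0.4834, -0.2823, 0.0593]
ee_rot: [-0.0, -0.683, 0.731, 0.003]
contact_force: [0.1, -0.5, -1.7]
width: 0.0247
```

Run:
```python
from h import *
print((cur()[0]-SEAT)@HX,(cur()[0]-SEAT)@HY)
go(seatp(-.03,0,.0575),RH)
```

```text
-0.04150657284905947 0.004949302263009749
t 5.6 pos [ 0.4834 -0.2823  0.0593] F [ 0.1 -0.5 -1.7] w 0.0247 rows 1 rot/row [0.23 0.19 0.32]
[0.005, -0.0115, 0.0017]
```

Emit:
{"method": "send_rows", "body": {
  "plan": [
    {"linear": [0.005, -0.009, 0.001], "delta_rot": [0.2, 0.2, 0.3], "fingers": 0.015},
    {"linear": [0, -0.009, 0], "delta_rot": [0, 0, 0], "fingers": 0.015},
    {"linear": [0, -0.009, 0], "delta_rot": [0, 0, 0], "fingers": 0.015},
    {"linear": [0, -0.009, 0], "delta_rot": [0, 0, 0], "fingers": 0.015},
    {"linear": [0, -0.006, 0], "delta_rot": [0, 0, 0], "fingers": 0.015},
    {"linear": [0, 0, 0], "delta_rot": [0, 0, 0], "fingers": 0.015}
  ]
}}

```text
clock: 6.1
position: [0.5256, -0.2877, 0.0586]
ee_rot: [-0.002, -0.682, 0.732, 0.005]
contact_force: [-3.4, -1.2, -1.1]
width: 0.0247
```

Run:
```python
from h import *
print((cur()[0]-SEAT)@HX,(cur()[0]-SEAT)@HY)
go(seatp(.007,0,.0575),RH)
```

```text
0.0010056286543920297 0.002690210117386348
t 6.1 pos [ 0.5256 -0.2877  0.0586] F [-3.4 -1.2 -1.1] w 0.0247 rows 1 rot/row [0.52 0.21 0.14]
[0.0027, -0.006, 0.001]
```

Force is −3.4 N along x, so the board is pushing the arm. I'll continue past the edge and then lower.

Emit:
{"method": "send_rows", "body": {
  "plan": [
    {"linear": [0.003, -0.006, 0], "delta_rot": [0.5, 0.2, 0.1], "fingers": 0.015},
    {"linear": [0, -0.002, 0], "delta_rot": [0.3, 0.1, 0], "fingers": 0.015},
    {"linear": [0, 0, 0], "delta_rot": [0, 0, 0], "fingers": 0.015}
  ]
}}

```text
clock: 6.35
position: [0.5303, -0.2902, 0.0572]
ee_rot: [-0.001, -0.682, 0.731, 0.001]
contact_force: [-4.5, 0.2, 0.1]
width: 0.0247
```

Run:
```python
from h import *
print((cur()[0]-SEAT)@HX,(cur()[0]-SEAT)@HY)
go(seatp(.007,0,.0465),RH)
```

```text
0.005861885467717444 0.0005396493436230975
t 6.35 pos [ 0.5303 -0.2902  0.0572] F [-4.5  0.2  0.1] w 0.0247 rows 1 rot/row [ 0.24 -0.    0.18]
[0.0005, -0.0012, 0.0107]
```

Emit:
{"method": "send_rows", "body": {
  "plan": [
    {"linear": [0, -0.002, 0.004], "delta_rot": [0.2, 0, 0.2], "fingers": 0.015},
    {"linear": [0, 0, 0.004], "delta_rot": [0, 0, 0], "fingers": 0.015},
    {"linear": [0, 0, 0.003], "delta_rot": [0, 0, 0], "fingers": 0.015},
    {"linear": [0, 0, 0], "delta_rot": [0, 0, 0], "fingers": 0.015}
  ]
}}

```text
clock: 6.68
position: [0.5304, -0.2907, 0.0467]
ee_rot: [-0.001, -0.681, 0.733, 0.001]
contact_force: [-3.8, -0.0, -1.3]
width: 0.0245
```

Run:
```python
from h import *
print((cur()[0]-SEAT)@HX,(cur()[0]-SEAT)@HY)
go(seatp(.0,0,.0465),RH)
```

```text
0.005973189030587704 6.077416628177615e-05
t 6.68 pos [ 0.5304 -0.2907  0.0467] F [-3.8 -0.  -1.3] w 0.0245 rows 1 rot/row [ 0.16 -0.05 -0.03]
[0.0001, 0.006, 0.0002]
```

Emit:
{"method": "send_rows", "body": {
  "plan": [
    {"linear": [0, 0, 0.0015], "delta_rot": [0.1, 0, 0], "fingers": 0.015},
    {"linear": [0, 0.002, 0], "delta_rot": [0, 0, 0], "fingers": 0.015},
    {"linear": [0, 0.002, 0], "delta_rot": [0, 0, 0], "fingers": 0.015},
    {"linear": [0, 0.002, 0], "delta_rot": [0, 0, 0], "fingers": 0.015}
  ]
}}

```text
clock: 7.02
position: [0.5246, -0.2915, 0.0469]
ee_rot: [-0.001, -0.68, 0.733, -0.002]
contact_force: [1.3, 0.2, -3.7]
width: 0.0245
```

Run:
```python
from h import *
print((cur()[0]-SEAT)@HX,(cur()[0]-SEAT)@HY)
go(seatp(.0,0,.0465),RH)
```

```text
0.0002652549994554563 -0.0012165200894275854
t 7.02 pos [ 0.5246 -0.2915  0.0469] F [ 1.3  0.2 -3.7] w 0.0245 rows 1 rot/row [-0.09 -0.19 -0.04]
[-0.0012, 0.0003, 0.0004]
```

Emit:
{"method": "send_rows", "body": {
  "plan": [
    {"linear": [0, 0, 0.001], "delta_rot": [0, 0, 0], "fingers": 0.015},
    {"linear": [0, 0.001, 0.001], "delta_rot": [0, 0, 0], "fingers": 0.015},
    {"linear": [0, 0, 0], "delta_rot": [0, 0, 0], "fingers": 0.015},
    {"linear": [0, 0, 0], "delta_rot": [0, 0, 0], "fingers": 0.015}
  ]
}}

```text
clock: 7.35
position: [0.5247, -0.2916, 0.0467]
ee_rot: [0.001, -0.68, 0.733, -0.003]
contact_force: [-3.2, -0.3, -1.9]
width: 0.0246
```

Run:
```python
from h import *
print((cur()[0]-SEAT)@HX,(cur()[0]-SEAT)@HY)
go(seatp(.0,0,.0465),RH)
im=manip.get_image("side");cv2.imwrite("pics/s2.png",cv2.resize(im[150:250,290:400,::-1],None,fx=5,fy=5,interpolation=cv2.INTER_CUBIC))
im=manip.get_image("wrist");cv2.imwrite("pics/w5.png",im[:,:,::-1])
```

```text
0.00043282252736058047 -0.001255370643901926
t 7.35 pos [ 0.5247 -0.2916  0.0467] F [-3.2 -0.3 -1.9] w 0.0246 rows 1 rot/row [-0.31 -0.19 -0.12]
[-0.0013, 0.0004, 0.0002]
```

View pics/s2.png

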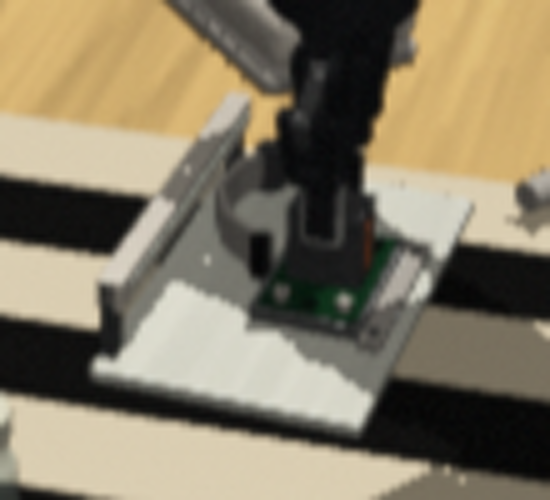

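The side crop shows the board in the holder next to the fixed bar, with the nose against its far side. I'll press down gently to make sure it sits on the plate.

Emit:
{"method": "send_rows", "body": {
  "plan": [
    {"linear": [0, 0, 0.002], "delta_rot": [0, 0, 0], "fingers": 0.015},
    {"linear": [0, 0, 0.002], "delta_rot": [0, 0, 0], "fingers": 0.015},
    {"linear": [0, 0, 0.002], "delta_rot": [0, 0, 0], "fingers": 0.015}
  ]
}}

```text
clock: 7.7
position: [0.5248, -0.2917, 0.0465]
ee_rot: [0.001, -0.68, 0.733, -0.003]
contact_force: [-6.4, 1.1, 11.8]
width: 0.0245
```

Run:
```python
from h import *
print((cur()[0]-SEAT)@HX,(cur()[0]-SEAT)@HY)
go(seatp(.0,0,.0465),RH)
```

```text
0.0004823200629042191 -0.0013572578125819633
t 7.7 pos [ 0.5248 -0.2917  0.0465] F [-6.4  1.1 11.8] w 0.0245 rows 1 rot/row [-0.34 -0.22 -0.12]
[-0.0014, 0.0005, 0.0]
```

Emit:
{"method": "send_rows", "body": {
  "plan": [
    {"linear": [0, 0.002, -0.001], "delta_rot": [0, 0, 0], "fingers": 0.015},
    {"linear": [0, 0.002, 0], "delta_rot": [0, 0, 0], "fingers": 0.015},
    {"linear": [0, 0, 0], "delta_rot": [0, 0, 0], "fingers": 0.015},
    {"linear": [0, 0, 0], "delta_rot": [0, 0, 0], "fingers": 0.04},
    {"linear": [0, 0, 0], "delta_rot": [0, 0, 0], "fingers": 0.06},
    {"linear": [0, 0, 0], "delta_rot": [0, 0, 0], "fingers": 0.06},
    {"linear": [0, 0, 0], "delta_rot": [0, 0, 0], "fingers": 0.06},
    {"linear": [0, 0, 0], "delta_rot": [0, 0, 0], "fingers": 0.06}
  ]
}}

```text
clock: 8.37
position: [0.5281, -0.2938, 0.0493]
ee_rot: [0.004, -0.679, 0.734, -0.011]
contact_force: [-0.2, -0.3, 0.3]
width: 0.0601
```

Run:
```python
from h import *
print((cur()[0]-SEAT)@HX,(cur()[0]-SEAT)@HY)
go(seatp(.0,0,.2),RH)
```

```text
0.003986870188918724 -0.0032258445692883433
t 8.37 pos [ 0.5281 -0.2938  0.0493] F [-0.2 -0.3  0.3] w 0.0601 rows 4 rot/row [-0.32 -0.12 -0.05]
[-0.0005, 0.0002, -0.0377]
[-0.0006, 0.0004, -0.0377]
[-0.0006, 0.0006, -0.0377]
[-0.0007, 0.0008, -0.0377]
```

Emit:
{"method": "send_rows", "body": {
  "plan": [
    {"linear": [0, 0, -0.02], "delta_rot": [-0.3, -0.1, 0], "fingers": 0.06},
    {"linear": [0, 0, -0.038], "delta_rot": [-0.3, -0.1, 0], "fingers": 0.06},
    {"linear": [0, 0.02, -0.038], "delta_rot": [-0.3, -0.1, 0], "fingers": 0.06},
    {"linear": [0, 0.03, -0.03], "delta_rot": [-0.3, -0.1, 0], "fingers": 0.06},
    {"linear": [0, 0, 0], "delta_rot": [0, 0, 0], "fingers": 0.06},
    {"linear": [0, 0, 0], "delta_rot": [0, 0, 0], "fingers": 0.06},
    {"linear": [0, 0, 0], "delta_rot": [0, 0, 0], "fingers": 0.06}
  ]
}}

```text
clock: 8.95
position: [0.4768, -0.2902, 0.1795]
ee_rot: [-0.0, -0.68, 0.734, -0.001]
contact_force: [-0.0, -0.2, 0.1]
width: 0.0598
```

Run:
```python
from h import *
p,R,s=cur();print(p,s['qd'].round(3));i=manip.camera_info("wrist")
np.savez('w6.npz',K=i['K'],rvec=i['rvec'],tvec=i['tvec'])
im=manip.get_image("wrist");cv2.imwrite("pics/w6.png",im[:,:,::-1])
u=proj("wrist",[SEAT],i)[0];print(u)
a,b=int(u[0])-90,int(u[1])-80;a=max(a,0);b=max(b,0);print(a,b)
cv2.imwrite("pics/w6c.png",cv2.resize(im[b:b+150,a:a+200,::-1],None,fx=4,fy=4,interpolation=cv2.INTER_CUBIC))
```

```text
[ 0.47677082 -0.29016215  0.17954651] [-0.003 -0.002  0.007  0.007 -0.018  0.002]
[324.09627958 151.64029101]
234 71
```

View pics/w6c.png

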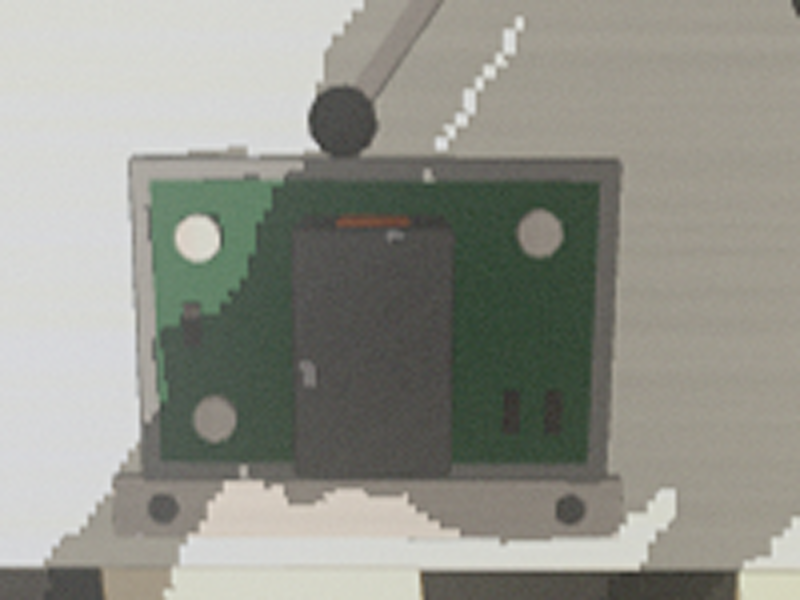

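The wrist crop shows the board flush on the fixed bar and centred to about 2 mm, with the nose pressing the middle of its far edge. Next I'll refine the knob positions by fitting projected cylinders to the dark blobs.

```bash
cat > kfit.py <<'E'
from h import *
from scipy.optimize import least_squares
S={"top":[(151.6,232),(180.5,219.6),(209,207.3)],"side":[(257,348),(255,315),(253,288)]}
obs=[]
for c in S:
    g=cv2.imread(f"pics/{c}0.png").max(2)
    for k,(u,v) in enumerate(S[c]):
        n,l,st,ce=cv2.connectedComponentsWithStats((g<45).astype(np.uint8))
        w=l[int(v)-3:int(v)+4,int(u)-3:int(u)+4];w=w[w>0]
        if len(w)==0: print("none",c,k);continue
        s=st[np.bincount(w).argmax()];print(c,k,s)
        if s[4]<500: obs.append((c,k,np.array([s[0]-.5,s[1]-.5,s[0]+s[2]-.5,s[1]+s[3]-.5])))
th=np.linspace(0,2*np.pi,40)
def cyl(P,k):
    y=P[3];X=np.array([np.cos(y),np.sin(y),0]);Y=np.array([-X[1],X[0],0]);a=-.5*X+.866*np.array([0,0,1]);b=np.cross(a,Y)
    c=P[:3]+.072*(1-k)*Y
    return np.vstack([c+h*a+.012*(np.cos(th)[:,None]*Y+np.sin(th)[:,None]*b) for h in(-.012,.012)])
info={c:manip.camera_info(c) for c in S}
def f(P):
    r=[]
    for c,k,o in obs:
        q=proj(c,cyl(P,k),info[c]);r.append(np.r_[q.min(0),q.max(0)]-o)
    return np.concatenate(r)
s=least_squares(f,[.6,.213,.085,np.radians(24.85)],loss='soft_l1');print(s.x[:3],np.degrees(s.x[3]));print(f(s.x).reshape(-1,4).round(1))
E
python3 kfit.py
```

```text
top 0 [145 228  12  12 111]
top 1 [174 215  12  12 104]
top 2 [203 203  12  12  97]
side 0 [248 339  18  20 266]
side 1 [246 307  17  18 226]
side 2 [ 242  268  219   76 4746]
[0.59418317 0.21296474 0.09458798] 24.973606470069242
[[-0.2 -0.5  0.   0.4]
 [ 0.4 -0.1 -0.2  0.7]
 [ 0.7 -0.5 -0.5  0. ]
 [-1.2 -0.9  0.8  0.7]
 [-0.8 -0.7  0.9  1.2]]
```

Good fit, under 1 mm from the top camera. I'll go to the right knob, turning in yaw first and tilting afterwards.

```bash
cat >> h.py <<'E'
BY=np.radians(24.97);BX=np.array([np.cos(BY),np.sin(BY),0]);BYv=np.array([-BX[1],BX[0],0]);A=-.5*BX+np.array([0,0,.866])
KM=np.array([.5942,.2130,.0946]);KN={'l':KM+.072*BYv,'m':KM,'r':KM-.072*BYv}
RK=rot(-A,BX)
def off(k):
    p,R,s=cur();d=p-KN[k];b=np.cross(A,BYv);t=(R.inv()*RK).as_rotvec();print('t',round(s['clock'],2),'out',round(d@A*1e3,1),'y',round(d@BYv*1e3,1),'b',round(d@b*1e3,1),'rot to RK',np.degrees(t).round(1),'F.A',round(s['contact_force']@A,1),'F',s['contact_force'].round(1),'w',round(s['width'],4))
def go1(p,R,step=.036,ang=6.8):
    p0,R0,s=cur();rv=(R0.inv()*R).as_rotvec();p=np.array(p,float)
    n=int(np.ceil(max(np.linalg.norm(p-p0)/step,np.degrees(np.linalg.norm(rv))/ang,1)))
    print(p0.round(4),'n',n,'rot',np.degrees(rv/n).round(2))
    for k in range(n): print((R0*Rn.from_rotvec(rv*k/n)).inv().apply((p-p0)/n).round(3).tolist())
E
python3 - <<'E'
from h import *
go1([.50,.06,.23],rot([0,0,-1],BX))
E
```

```text
[ 0.4768 -0.29    0.179 ] n 18 rot [ 0.   -0.01 -6.63]
[-0.019, 0.0, -0.003]
[-0.019, -0.002, -0.003]
[-0.019, -0.004, -0.003]
[-0.018, -0.006, -0.003]
[-0.018, -0.009, -0.003]
[-0.016, -0.01, -0.003]
[-0.015, -0.012, -0.003]
[-0.014, -0.014, -0.003]
[-0.012, -0.015, -0.003]
[-0.01, -0.017, -0.003]
[-0.008, -0.018, -0.003]
[-0.006, -0.019, -0.003]
[-0.004, -0.019, -0.003]
[-0.001, -0.019, -0.003]
[0.001, -0.019, -0.003]
[0.003, -0.019, -0.003]
[0.005, -0.019, -0.003]
[0.007, -0.018, -0.003]
```

Emit:
{"method": "send_rows", "body": {
  "plan": [
    {"linear": [-0.019, 0, -0.005], "delta_rot": [0, 0, -6.6], "fingers": 0.06},
    {"linear": [-0.019, -0.002, -0.005], "delta_rot": [0, 0, -6.6], "fingers": 0.06},
    {"linear": [-0.019, -0.004, -0.005], "delta_rot": [0, 0, -6.6], "fingers": 0.06},
    {"linear": [-0.018, -0.006, -0.003], "delta_rot": [0, 0, -6.6], "fingers": 0.06},
    {"linear": [-0.018, -0.009, -0.003], "delta_rot": [0, 0, -6.6], "fingers": 0.06},
    {"linear": [-0.016, -0.01, -0.003], "delta_rot": [0, 0, -6.6], "fingers": 0.06},
    {"linear": [-0.015, -0.012, -0.003], "delta_rot": [0, 0, -6.6], "fingers": 0.06},
    {"linear": [-0.014, -0.014, -0.003], "delta_rot": [0, 0, -6.6], "fingers": 0.06},
    {"linear": [-0.012, -0.015, -0.003], "delta_rot": [0, 0, -6.6], "fingers": 0.06},
    {"linear": [-0.01, -0.017, -0.003], "delta_rot": [0, 0, -6.6], "fingers": 0.06},
    {"linear": [-0.008, -0.018, -0.003], "delta_rot": [0, 0, -6.6], "fingers": 0.06},
    {"linear": [-0.006, -0.019, -0.003], "delta_rot": [0, 0, -6.6], "fingers": 0.06}
  ]
}}

```text
clock: 10.0
position: [0.4868, -0.0469, 0.2015]
ee_rot: [-0.005, 0.995, -0.1, -0.015]
contact_force: [0.2, 0.6, -0.0]
width: 0.0598
```

Run:
```python
from h import *
print(cur()[2]['qpos'].round(2))
go1(KN['r']+.095*A,RK,ang=6)
```

```text
[-0.24  0.18  1.71  0.01  1.27 -0.04]
[ 0.4868 -0.0469  0.2015] n 8 rot [ 1.08  3.82 -4.49]
[0.007, -0.024, 0.003]
[0.009, -0.023, 0.004]
[0.01, -0.022, 0.005]
[0.012, -0.021, 0.006]
[0.013, -0.02, 0.007]
[0.014, -0.019, 0.009]
[0.015, -0.018, 0.01]
[0.015, -0.016, 0.011]
```

Emit:
{"method": "send_rows", "body": {
  "plan": [
    {"linear": [0.007, -0.024, 0.003], "delta_rot": [1.1, 3.8, -4.5], "fingers": 0.06},
    {"linear": [0.009, -0.023, 0.004], "delta_rot": [1.1, 3.8, -4.5], "fingers": 0.06},
    {"linear": [0.01, -0.022, 0.005], "delta_rot": [1.1, 3.8, -4.5], "fingers": 0.06},
    {"linear": [0.012, -0.021, 0.006], "delta_rot": [1.1, 3.8, -4.5], "fingers": 0.06},
    {"linear": [0.013, -0.02, 0.007], "delta_rot": [1.1, 3.8, -4.5], "fingers": 0.06},
    {"linear": [0.014, -0.019, 0.009], "delta_rot": [1.1, 3.8, -4.5], "fingers": 0.06},
    {"linear": [0.015, -0.018, 0.01], "delta_rot": [1.1, 3.8, -4.5], "fingers": 0.06},
    {"linear": [0.015, -0.016, 0.011], "delta_rot": [1.1, 3.8, -4.5], "fingers": 0.06},
    {"linear": [0, 0, 0], "delta_rot": [0, 0, 0], "fingers": 0.06}
  ]
}}

```text
clock: 10.75
position: [0.5795, 0.1448, 0.1625]
ee_rot: [-0.064, 0.938, 0.229, 0.252]
contact_force: [-0.6, -1.0, -0.5]
width: 0.0601
```

Run:
```python
from h import *
print(cur()[2]['qpos'].round(2))
off('r')
go1(KN['r']+.07*A,RK,ang=6)
```

```text
[-0.02  0.16  2.    0.48  0.57 -0.85]
t 10.75 out 79.9 y 16.3 b 2.5 rot to RK [-1.5 -0.2  2. ] F.A 0.1 F [-0.6 -1.  -0.5] w 0.0601
[0.5795 0.1448 0.1625] n 1 rot [-1.51 -0.19  2.03]
[0.002, 0.017, 0.009]
```

Emit:
{"method": "send_rows", "body": {
  "plan": [
    {"linear": [0.002, 0.014, 0], "delta_rot": [-1.5, -0.2, 2], "fingers": 0.06},
    {"linear": [0, 0.003, 0], "delta_rot": [0, 0, 0], "fingers": 0.06},
    {"linear": [0, 0, 0], "delta_rot": [0, 0, 0], "fingers": 0.06},
    {"linear": [0, 0, 0], "delta_rot": [0, 0, 0], "fingers": 0.06}
  ]
}}

```text
clock: 11.08
position: [0.5866, 0.1311, 0.1571]
ee_rot: [-0.057, 0.945, 0.208, 0.246]
contact_force: [0.5, -1.0, 0.7]
width: 0.0599
```

Run:
```python
from h import *
off('r')
go1(KN['r']+.008*A,RK)
```

```text
t 11.08 out 74.9 y 1.0 b 4.6 rot to RK [-0.3  0.7 -0.2] F.A 0.6 F [ 0.5 -1.   0.7] w 0.0599
[0.5866 0.1311 0.1571] n 2 rot [-0.14  0.36 -0.11]
[0.003, 0.001, 0.033]
[0.003, 0.001, 0.033]
```

Emit:
{"method": "send_rows", "body": {
  "plan": [
    {"linear": [0.005, 0.001, 0.02], "delta_rot": [-0.3, 0.7, -0.2], "fingers": 0.06},
    {"linear": [0.001, 0, 0.015], "delta_rot": [0, 0, 0], "fingers": 0.06},
    {"linear": [0, 0, 0], "delta_rot": [0, 0, 0], "fingers": 0.06}
  ]
}}

```text
clock: 11.33
position: [0.6089, 0.1392, 0.13]
ee_rot: [-0.056, 0.943, 0.208, 0.254]
contact_force: [-0.5, 0.1, 0.5]
width: 0.06
```

Run:
```python
from h import *
off('r')
go1(KN['r']+.009*A,RK)
```

```text
t 11.33 out 39.6 y -1.1 b -2.3 rot to RK [ 0.1 -0.1 -0.1] F.A 0.6 F [-0.5  0.1  0.5] w 0.06
[0.6089 0.1392 0.13  ] n 1 rot [ 0.08 -0.1  -0.06]
[-0.002, -0.001, 0.031]
```

Emit:
{"method": "send_rows", "body": {
  "plan": [
    {"linear": [-0.002, -0.001, 0.012], "delta_rot": [0, 0, 0], "fingers": 0.06},
    {"linear": [0, 0, 0.012], "delta_rot": [0, 0, 0], "fingers": 0.06},
    {"linear": [0, 0, 0.004], "delta_rot": [0, 0, 0], "fingers": 0.06},
    {"linear": [0, 0, 0], "delta_rot": [0, 0, 0], "fingers": 0.06}
  ]
}}

```text
clock: 11.67
position: [0.6206, 0.145, 0.1047]
ee_rot: [-0.056, 0.943, 0.208, 0.254]
contact_force: [-0.4, 0.7, 0.9]
width: 0.0602
```

Run:
```python
from h import *
off('r')
```

```text
t 11.67 out 11.1 y -0.8 b -1.0 rot to RK [ 0.1 -0.1 -0.1] F.A 0.8 F [-0.4  0.7  0.9] w 0.0602
```

Emit:
{"method": "send_rows", "body": {
  "plan": [
    {"linear": [0, 0, 0], "delta_rot": [0, 0, 0], "fingers": 0.03},
    {"linear": [0, 0, 0], "delta_rot": [0, 0, 0], "fingers": 0.015},
    {"linear": [0, 0, 0], "delta_rot": [0, 0, 0], "fingers": 0.015},
    {"linear": [0, 0, 0], "delta_rot": [0, 0, 0], "fingers": 0.015},
    {"linear": [0, 0, 0], "delta_rot": [0, 0, 0], "fingers": 0.015},
    {"linear": [0, 0, 0], "delta_rot": [0, 0, 0], "fingers": 0.015}
  ],
  "force": 50
}}

```text
clock: 12.17
position: [0.6193, 0.1443, 0.1059]
ee_rot: [-0.056, 0.943, 0.208, 0.254]
contact_force: [1.2, 0.6, -1.5]
width: 0.0196
```

Run:
```python
from h import *
off('r')
```

```text
t 12.17 out 12.9 y -0.9 b -0.3 rot to RK [ 0.1 -0.1 -0.1] F.A -2.0 F [ 1.2  0.6 -1.5] w 0.0196
```

Emit:
{"method": "send_rows", "body": {
  "plan": [
    {"linear": [0, 0, -0.002], "delta_rot": [0, 0, 0], "fingers": 0.015},
    {"linear": [0, 0, -0.002], "delta_rot": [0, 0, 0], "fingers": 0.015},
    {"linear": [0, 0, -0.002], "delta_rot": [0, 0, 0], "fingers": 0.015}
  ]
}}

```text
clock: 12.42
position: [0.6166, 0.143, 0.1112]
ee_rot: [-0.056, 0.943, 0.208, 0.253]
contact_force: [1.8, 0.5, -4.4]
width: 0.0196
```

Run:
```python
from h import *
off('r')
```

```text
t 12.42 out 19.0 y -0.9 b -0.3 rot to RK [ 0.1 -0.1 -0.1] F.A -4.7 F [ 1.8  0.5 -4.4] w 0.0196
```

Force rises like a spring (−2 to −4.7 N over 6 mm), so this looks like the pull switch. I'll pull on to its stop.

Emit:
{"method": "send_rows", "body": {
  "plan": [
    {"linear": [0, 0, -0.002], "delta_rot": [0, 0, 0], "fingers": 0.015},
    {"linear": [0, 0, -0.002], "delta_rot": [0, 0, 0], "fingers": 0.015}
  ]
}}

```text
clock: 12.58
position: [0.6147, 0.1421, 0.1148]
ee_rot: [-0.056, 0.943, 0.208, 0.253]
contact_force: [2.3, 1.1, -5.3]
width: 0.0196
```

Run:
```python
from h import *
off('r')
```

```text
t 12.58 out 23.2 y -0.9 b -0.2 rot to RK [ 0.1 -0.1 -0.1] F.A -5.8 F [ 2.3  1.1 -5.3] w 0.0196
```

Emit:
{"method": "send_rows", "body": {
  "plan": [
    {"linear": [0, 0, -0.002], "delta_rot": [0, 0, 0], "fingers": 0.015},
    {"linear": [0, 0, -0.002], "delta_rot": [0, 0, 0], "fingers": 0.015}
  ]
}}

```text
clock: 12.75
position: [0.6135, 0.1415, 0.1166]
ee_rot: [-0.056, 0.943, 0.207, 0.253]
contact_force: [23.6, 12.8, -34.1]
width: 0.0194
```

Run:
```python
from h import *
off('r')
im=manip.get_image("side");cv2.imwrite("pics/s3.png",cv2.resize(im[210:390,180:320,::-1],None,fx=3.3,fy=3.3,interpolation=cv2.INTER_CUBIC))
```

```text
t 12.75 out 25.4 y -1.0 b -0.0 rot to RK [ 0.1 -0.  -0.2] F.A -42.9 F [ 23.6  12.8 -34.1] w 0.0194
```

The knob hit its stop at 12.5 mm of travel (force jumped to 43 N). Holding it there.

Emit:
{"method": "send_rows", "body": {
  "plan": [
    {"linear": [0, 0, 0], "delta_rot": [0, 0, 0], "fingers": 0.015},
    {"linear": [0, 0, -0.0005], "delta_rot": [0, 0, 0], "fingers": 0.015},
    {"linear": [0, 0, -0.0005], "delta_rot": [0, 0, 0], "fingers": 0.015},
    {"linear": [0, 0, -0.0005], "delta_rot": [0, 0, 0], "fingers": 0.015},
    {"linear": [0, 0, -0.0005], "delta_rot": [0, 0, 0], "fingers": 0.015},
    {"linear": [0, 0, -0.0005], "delta_rot": [0, 0, 0], "fingers": 0.015},
    {"linear": [0, 0, -0.0005], "delta_rot": [0, 0, 0], "fingers": 0.015},
    {"linear": [0, 0, -0.0005], "delta_rot": [0, 0, 0], "fingers": 0.015},
    {"linear": [0, 0, -0.0005], "delta_rot": [0, 0, 0], "fingers": 0.015}
  ]
}}

```text
clock: 13.55
position: [0.614, 0.1418, 0.1161]
ee_rot: [-0.056, 0.944, 0.206, 0.251]
contact_force: [7.1, 3.7, -11.6]
width: 0.0192
```

Run:
```python
from h import *
off('r')
im=manip.get_image("side");cv2.imwrite("pics/s4.png",im[:,:,::-1])
g=cv2.imread("pics/side0.png")
print(g[170:235,310:385].mean((0,1)),im[170:235,310:385,::-1].mean((0,1)))
```

```text
t 13.55 out 24.7 y -0.9 b -0.2 rot to RK [-0.   0.1 -0.3] F.A -14.0 F [  7.1   3.7 -11.6] w 0.0192
[145.63589744 165.75548718 173.22974359] [105.92164103 122.58092308 127.88205128]
```

Emit:
{"method": "send_rows", "body": {
  "plan": [
    {"linear": [0, 0, 0.004], "delta_rot": [0, 0, 0], "fingers": 0.015},
    {"linear": [0, 0, 0.004], "delta_rot": [0, 0, 0], "fingers": 0.015},
    {"linear": [0, 0, 0.002], "delta_rot": [0, 0, 0], "fingers": 0.015},
    {"linear": [0, 0, 0], "delta_rot": [0, 0, 0], "fingers": 0.06},
    {"linear": [0, 0, 0], "delta_rot": [0, 0, 0], "fingers": 0.06},
    {"linear": [0, 0, 0], "delta_rot": [0, 0, 0], "fingers": 0.06},
    {"linear": [0, 0, 0], "delta_rot": [0, 0, 0], "fingers": 0.06},
    {"linear": [0, 0, 0], "delta_rot": [0, 0, 0], "fingers": 0.06}
  ]
}}

```text
clock: 14.27
position: [0.619, 0.1438, 0.11]
ee_rot: [-0.056, 0.943, 0.206, 0.253]
contact_force: [0.7, 0.6, 0.2]
width: 0.0596
```

Run:
```python
from h import *
off('r')
```

```text
t 14.27 out 16.7 y -1.2 b -1.9 rot to RK [ 0.1 -0.1 -0.3] F.A -0.3 F [0.7 0.6 0.2] w 0.0596
```

Released. Now I'll withdraw along the axis, move away, and look.

Emit:
{"method": "send_rows", "body": {
  "plan": [
    {"linear": [0, 0, -0.02], "delta_rot": [0, 0, 0], "fingers": 0.06},
    {"linear": [0, 0, -0.03], "delta_rot": [0, 0, 0], "fingers": 0.06},
    {"linear": [0, 0, -0.03], "delta_rot": [0, 0, 0], "fingers": 0.06},
    {"linear": [0, 0, -0.03], "delta_rot": [0, 0, 0], "fingers": 0.06},
    {"linear": [-0.02, 0, -0.03], "delta_rot": [0, 0, 0], "fingers": 0.06},
    {"linear": [-0.03, 0, -0.01], "delta_rot": [0, 0, 0], "fingers": 0.06},
    {"linear": [-0.03, 0, 0], "delta_rot": [0, 0, 0], "fingers": 0.06},
    {"linear": [-0.03, 0, 0], "delta_rot": [0, 0, 0], "fingers": 0.06},
    {"linear": [0, 0, 0], "delta_rot": [0, 0, 0], "fingers": 0.06},
    {"linear": [0, 0, 0], "delta_rot": [0, 0, 0], "fingers": 0.06}
  ]
}}

```text
clock: 15.1
position: [0.4603, 0.07, 0.1932]
ee_rot: [-0.053, 0.942, 0.207, 0.259]
contact_force: [0.7, -0.0, 0.2]
width: 0.0599
```

Run:
```python
from h import *
off('r')
im=manip.get_image("side");cv2.imwrite("pics/s5.png",im[:,:,::-1])
im2=manip.get_image("top")
r=cv2.resize
a=r(im[150:260,280:400,::-1],(400,367),interpolation=cv2.INTER_CUBIC);b=r(im[220:360,180:300,::-1],(400,467),interpolation=cv2.INTER_CUBIC)[:367]
c=r(im2[80:350,80:520,::-1],(800,491)) 
v=np.vstack([np.hstack([a,b])[:, :],c]);v=r(v,None,fx=.69,fy=.69,interpolation=cv2.INTER_AREA);print(v.shape);cv2.imwrite("pics/fin.png",v)
```

```text
t 15.1 out 176.2 y -1.2 b 108.1 rot to RK [ 0.5 -0.6 -0. ] F.A -0.1 F [ 0.7 -0.   0.2] w 0.0599
(592, 552, 3)
```

View pics/fin.png

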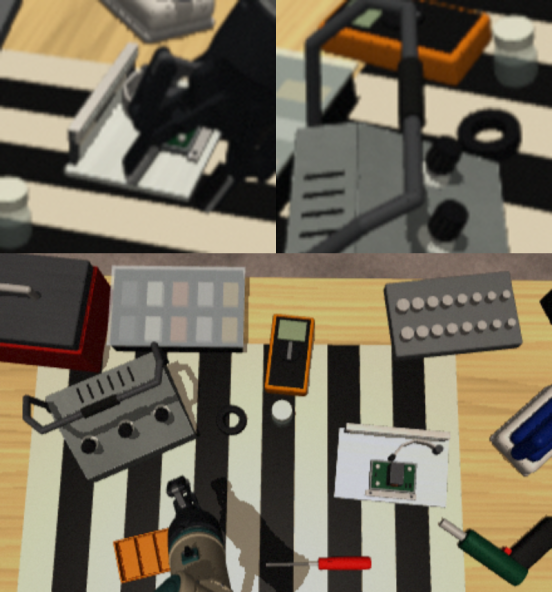

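Board, holder and bystanders all look in place, with the knob back in. I'll compare light bar brightness and knob pixels before and after.

Run:
```python
from h import *
im=manip.get_image("top")[:,:,::-1];g=cv2.imread("pics/top0.png")
for n,pts in{"bar":[(.005,.083),(.05,.083),(-.05,.083)],"plate":[(.06,.02),(.08,.0)]}.items():
    for y,x in pts:
        u,v=proj("top",[seatp(x,y,.055 if n=="bar" else .008)])[0].round().astype(int);print(n,g[v-1:v+2,u-1:u+2].mean((0,1)).round(),im[v-1:v+2,u-1:u+2].mean((0,1)).round())
for I in(g,im):
    n,l,st,ce=cv2.connectedComponentsWithStats((I.max(2)<45).astype(np.uint8));print([st[l[v,u]].tolist() for u,v in[(209,208),(180,220),(151,233)]])
d=cv2.absdiff(im,g).max(2)>60;n,l,st,ce=cv2.connectedComponentsWithStats(d.astype(np.uint8));print([s.tolist() for s in st[1:] if s[4]>40])
```

```text
bar [178. 194. 201.] [177. 194. 201.]
bar [182. 200. 202.] [182. 199. 201.]
bar [174. 191. 202.] [173. 190. 200.]
plate [209. 205. 203.] [208. 204. 201.]
plate [207. 203. 202.] [207. 203. 202.]
[[203, 203, 12, 12, 97], [174, 215, 12, 12, 104], [145, 228, 12, 12, 111]]
[[203, 203, 12, 12, 99], [174, 215, 12, 12, 104], [145, 228, 12, 12, 111]]
[[397, 229, 27, 8, 76], [374, 236, 38, 36, 917], [142, 256, 397, 224, 24120], [272, 257, 43, 35, 329], [328, 317, 13, 8, 46], [292, 318, 34, 23, 216], [494, 366, 146, 114, 7447], [201, 411, 6, 12, 44], [608, 422, 32, 24, 270], [256, 464, 64, 16, 530], [544, 474, 23, 6, 59]]
```

```bash
python3 - <<'E'
from h import *
a,b,c=[cv2.imread(f"pics/{n}.png").astype(int) for n in("side0","s4","s5")]
for y in(-.09,-.05,0,.05,.09):
    u,v=proj("side",[seatp(.083,y,.054)])[0].round().astype(int);print((u,v),[i[v-1:v+2,u-1:u+2].mean((0,1)).round().tolist() for i in(a,b,c)])
E
cat > /dev/null
python3 - <<'E'
import sys;sys.path.insert(0,'.')
from h import *
s=manip.get_state();print(s['clock'],np.abs(s['qd']).max(),s['contact_force'].round(2))
E
```

```text
(np.int64(336), np.int64(170)) [[177.0, 193.0, 203.0], [51.0, 64.0, 70.0], [176.0, 191.0, 201.0]]
(np.int64(331), np.int64(177)) [[179.0, 194.0, 202.0], [57.0, 71.0, 77.0], [178.0, 193.0, 201.0]]
(np.int64(325), np.int64(186)) [[185.0, 199.0, 206.0], [60.0, 74.0, 81.0], [183.0, 197.0, 204.0]]
(np.int64(318), np.int64(196)) [[185.0, 198.0, 206.0], [61.0, 75.0, 83.0], [184.0, 197.0, 205.0]]
(np.int64(313), np.int64(204)) [[192.0, 205.0, 212.0], [46.0, 54.0, 53.0], [190.0, 203.0, 211.0]]
15.25 0.019875617486717963 [ 0.25 -0.36  0.51]
```

```bash
python3 -c "
from rig import manip
print(manip.sign_off())"
```

```text
the job is handed in; nothing more can be done
None
```

I set the board in the holder and then pulled the lamp switch, and handed the job in at about 15 s. The one thing I could not confirm is that the lamp is lit: the light bar looks the same before and after in both the top and side cameras.

- **Board:** I used its edge to push the sprung arm back, lowered it flat, slid it to the fixed edge and let go. The close-up after release showed it flush against the fixed edge and about 2 mm off centre. The arm's nose was pressing the middle of its far side.
- **Lamp switch:** The first knob I tried, the right one, was the pull switch.
    - **Pull:** It came out about 12 mm against a rising spring force (2 to 6 N), then hit a hard stop at 43 N.
    - **Hold:** I held it out for about 0.8 s. The pull was still 14 N at the end, more than the spring alone gives, so it was still on its stop.
    - **Release:** I eased it most of the way back in and let go. Its pixels from above now match the starting picture.
- **Final checks:** The loose things on the bench look unmoved in the top camera, and the arm stands clear, touching nothing. During the pull the wrist force reached 43 N, well under the 120 N limit.

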